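Pack the stacking stationery box

ROBOT

A 6-joint arm with a two-finger parallel gripper is mounted at the origin on a cart in front of the work surface, level with it; the furniture and walls round the work are solid. World frame = base frame: x ahead of the robot, y to its left, z up, the work surface at z = 0. Lengths are in m, angles in rad, forces in N, time in s.
With the tool pointing down it reaches from about 0.3 to 0.75 m from the base axis. Payload 8.5 kg.
Tool frame: the origin (TCP) lies midway between the tips of the shut fingers; the grasp point (between the pads) lies 19 mm behind it; z points along the fingers, y is the line along which they close (so a half turn about z gives the same grasp; the last joint's range is limited). The gripper opens to 85 mm and grips with 20 to 120 N. Pads are 22 mm wide; open, the fingers measure 114 mm over their backs; the gripper's body (76 mm by 85 mm) begins 54 mm behind the grasp point. The pads swing forward as they close: fully open they stand 13 mm farther back than shut.
Start: joints at [-1.505, 0.381, 1.297, -0, 1.464, -0.215], TCP at [0.152, -0.528, 0.231] pointing down, gripper open.
Joint ranges: [-3.11, 3.11], [-0.89, 2.33], [0.22, 2.48], [-1.42, 4.56], [0.17, 2.85], [-2.88, 2.88]. Speed limits (rad/s): [2.39, 2.39, 3.14, 3.14, 3.14, 3.14].

INTERFACE

Orientations are given as a rotation vector (axis times angle).
In Python, from rig import env gives the robot as it stands.
- The arm moves only by the tool send_rows, never from a script. Its argument "increments" is text: rows parted by semicolons, each of 5 numbers parted by spaces: the closure, from -1 (fully open) to 1 (shut), then the shift along the tool's x, y, z normalised to -1 to 1, where 1 is 0.15 m, then the turn about the tool's z normalised to -1 to 1, where 1 is 90 degrees. In form: claw tx ty tz turn; .... A call has 1 to 12 rows; each row shifts and turns the commanded pose from where the row before left it, along the tool's axes as they then stand; what a row does not reach is not made up. A row lasts 1/12 s, in which the tool goes at most 41.7 mm and 7.16 degrees, less where a joint would pass 70% of its speed; a pose out of reach is approached as far as the arm can. A call with a number of a shift or a turn outside -1 to 1 is refused whole. A call with a gripper value outside its range is refused whole. The fingers move at their own pace and stop on an object; "squeeze" is the grip in N (left out, the last holds). Time passes only in rows, so rows that do not move let the fingers close. It gives the time, the measured TCP pose, the force, the opening and the grip force at its end, in the units of the state.
- env.sense(): the state, without advancing time (a new reading comes with each control period).
- env.read_camera(name): name is "side" or "top"; returns a dict with "color" (400x640x3 uint8, red, green, blue), "depth" (400x640 float32, m along the optical axis (not along the pixel's ray), 0 where there is no reading), "camera_matrix" (3x3 intrinsics, pixels), "position" and "rotation" of the camera in the world. Camera axes: x right, y down, z forward; pixel columns grow to the right and rows downward; lengths in m; the calibration is good to about 2 mm. A picture is of the moment at which its call begins.
- env.sign_off(): hands the job in; it is judged then, once.
Trained networks look in a picture, given as the dict that the camera call returned (one of the last four; its "shot" number tells which), for a name from the list of things; names that differ only in an ending like _2 or _b are one class to them, and where a whole thing is asked for, a point or a joint stands for the part that bears it (a point fixed in the world has none). Each returns a list of dicts, best first, with "confidence" (0 to 1); they miss things now and then, are a little off and sometimes report something else, mostly with a low value. They report only what shows in the picture. A call takes as long as a camera call.
- env.search_frame(picture, label): "uv" ([column, row] in pixels, amid what is visible of it).
- env.cut_out(picture, label): "region" (400x640 bool, what is visible of it) and "uv" ([column, row] in pixels, amid what is visible of it).
- env.place_of(picture, label): "uv" ([column, row] in pixels: a listed point, or the origin of a listed thing).
The state is a dict: "clock": time; "joint_positions": joint angles; "joint_velocities": joint speeds; "joint_efforts": joint torques, N m; "eef_pos": TCP position; "ee_rot": TCP orientation; "force": force on the tool from outside, world axes, zero at the start; "moment": the same for the moment, N m; "grip_width": opening from 0.0 (shut) to 1.0 (fully open); "finger_force": force on a finger pad.
Only numpy, scipy, OpenCV 4.12 (cv2) and the standard library are available. Lean on these libraries where they do the work, as an engineer would, in place of code of your own. Each camera call takes 0.05 s, during which the arm holds its last target. There are 200 camera calls.

TASK

Pack the wooden stationery box, building it up on its deep base: first lay the stapler flat in the base, then seat the tray on top of the base; next lay the pencil sharpener in the tray's narrow compartment and the binder clip in its wide compartment, and last close the tray with the lid, so that all three parts of the box sit fully home and square on one another. Leave the eraser and the memory stick that lie at the front of the worktop where they are.

Things in the scene. Friction and masses are not known exactly. Their poses are not given: they have to be found in the camera images.
- base_box: Deep open box of pale wood, cork floor, loose, 0.45 kg; 172 x 106 x 56 mm, walls 6 (inside 160 x 94), floor 5 thick. Origin: centre of its underside; x along its length, z up. Bottom part: the tray's foot drops into its mouth.
- tray: Shallow pale wood tray, 172x106x42 mm, 0.22 kg. Origin: underside centre; x lengthwise, z up. Foot z 0-8, tapers 156x90 to 146x80 below, fits base's mouth either way; home 48 above base's origin. Floor z 13; inside 160x94. Divider at x +11, 6 thick, 12 high: narrow compartment x +14..+80, wide -80..+8. Lift by dark grip on it (x +11, y 0): 10 thick in x, 52 long, top z 33.
- lid: Flat pale wood lid, 172 x 106 mm, 0.18 kg. Origin: underside centre; x lengthwise, z up. Plug frame z 0-7, tapers 156x90 to 146x80 below, fits the tray's mouth either way; fully home its origin is 35 above the tray's. Plate z 7-13. Lift by the dark grip bar at x = y = 0: 12 thick in x, 60 long in y, z 13-37.
- stapler: Stapler, black foot, teal arm, rigid; 36 x 138 x 40 mm, 0.24 kg. Origin: centre of its underside; y along its 138 mm length, z up. At mid-length the arm is 24 mm wide (x) from z = 23 to 40 mm and 16 mm from 13 to 22; the foot is 36 mm wide, 7 mm high. Fits the base lengthwise, either way round.
- sharpener: Pale grey pencil sharpener, a small flat block 15 x 25 x 12 mm, 12 g, at the front of the worktop. Origin: centre of its underside; y along its 25 mm length, z up.
- binder_clip: Black binder clip lying flat, 12 g. Its solid body is a wedge 20 mm long (x = -19 to +1 mm), 32 mm wide (y) and 20 mm high, a roof shape with its ridge along y at x = -9 mm and flat upright ends at y = -16 and +16 mm; thin wire handles reach on to x = +19 mm. Origin: at floor level, mid-width; z up. Grip it across the 32 mm at x = -9 mm.
- eraser: Eraser with a blue sleeve and a white end, 22 x 46 x 13 mm, at the front of the worktop; leave it alone. (A like one lies far off at the right; never mind it.) Origin: centre of its underside.
- usb_stick: Memory stick, teal with a bare metal plug, 18 x 53 x 9 mm, at the front of the worktop; leave it alone. (A like one lies far off at the right; never mind it.) Origin: centre of its underside.

How it is judged:
By the outcome, as a careful person would: the job done as asked, in the order asked, and still so for the second after the job is handed in, with the robot touching nothing.
It also fails if it takes over 120 s, if anything falls off the work surface, if the arm or the gripper's body presses on something with over 40 N, if the wrist force passes 120 N, or if a joint passes its speed limit or range.

## Working session

There is one attempt and no reset: what is moved stays moved. The work goes in short steps, Python scripts to look and compute and a tool call to move; the robot and the scene stay as the last step left them, time stands still between calls to the robot, and variables do not carry over. Pictures are saved under pics/ and viewed, at most 17 in all, crops included, and the job is handed in when it is done.

Besides the shell and the picture viewer there is one more tool, called after "Call:" in YAML: its name, and indented under it one key for each argument. send_rows: Moves the arm, as the interface text tells. Scaled input: -1 to 1 covers 0.15 m each way for a shift and 90 degrees each way for a turn. Its arguments: {"type":"object","properties":{"increments":{"type":"string"},"squeeze":{"type":"number"}},"required":["increments"]}

```bash
mkdir -p pics; ls; cat > h.py <<'E'
import numpy as np, cv2
from rig import env
from scipy.spatial.transform import Rotation as R
def cloud(p):
    d=p["depth"];K=np.array(p["camera_matrix"]);v,u=np.mgrid[:400,:640]
    P=np.stack([(u-K[0,2])/K[0,0]*d,(v-K[1,2])/K[1,1]*d,d],-1)
    r=np.array(p["rotation"]); r=r if r.shape==(3,3) else R.from_rotvec(r).as_matrix()
    W=P@r.T+np.array(p["position"]); W[d==0]=np.nan; return W
def save(p,n,crop=None,s=1):
    im=p["color"][...,::-1]
    if crop: im=im[crop[1]:crop[3],crop[0]:crop[2]]
    cv2.imwrite(f"pics/{n}.png",cv2.resize(im,None,fx=s,fy=s,interpolation=cv2.INTER_CUBIC))
E
python3 - <<'E'
from h import *
s=env.sense();print(s)
for c in("top","side"):
    p=env.read_camera(c);save(p,c+"0",s=1.25);W=cloud(p);print(c,p["position"],p["rotation"],p["camera_matrix"])
    for n in "base_box tray lid stapler sharpener binder_clip eraser usb_stick".split():
        for m in env.cut_out(p,n)[:3]:
            g=m["region"];w=W[g];w=w[~np.isnan(w[:,0])]
            if len(w)==0: print(n,"nodepth");continue
            top=w[w[:,2]>np.percentile(w[:,2],50)-.004]
            rc=cv2.minAreaRect((w[:,:2]*1000).astype(np.float32))
            print(n,round(m["confidence"],2),np.round(m["uv"]),g.sum(),np.round(np.percentile(w[:,2],[2,50,98]),3),"rect",np.round(rc[0],0),np.round(rc[1],0),round(rc[2],1))
E
```

```text
pics
{'clock': 0.0, 'joint_positions': array([-1.50530797e+00,  3.81195307e-01,  1.29828400e+00,  9.76843945e-07,
        1.46358014e+00, -2.15313245e-01]), 'joint_velocities': array([0.00237491, 0.00027971, 0.00157467, 0.00068451, 0.00074275,
       0.00102367]), 'joint_efforts': array([-9.22120562e-04, -4.48458624e+01, -2.31273311e+01, -2.97896877e-04,
        4.82050062e-03,  1.79124487e-05]), 'eef_pos': array([ 0.15239034, -0.52815713,  0.23070431]), 'ee_rot': array([-3.10923114e+00, -4.39429581e-01, -1.73879899e-04]), 'force': array([ 1.33419303, -0.04140983,  0.11325548]), 'moment': array([ 0.00623332,  0.02313381, -0.00558491]), 'finger_force': 0.0, 'grip_width': 1.000473854294914}
top [0.41829773 0.00713603 0.98162361] [-2.16169918  2.1526141  -0.14291968] [[362.26632555   0.         323.07371784]
 [  0.         362.26632555 206.79008801]
 [  0.           0.           1.        ]]
base_box 0.71 [427. 169.] 3001 [0.001 0.007 0.058] rect [ 658. -290.] [196. 130.] 6.5
tray 0.92 [232. 175.] 2810 [0.007 0.015 0.044] rect [633. 264.] [123. 187.] 86.5
lid 0.65 [327. 173.] 2413 [0.00
[... 639 characters left out ...]
7] rect [ 687. -344.] [239. 253.] 6.8
tray 0.6 [217. 252.] 3541 [0.011 0.023 0.043] rect [625. 259.] [109. 174.] 86.4
lid 0.8 [288. 206.] 1353 [0.009 0.013 0.036] rect [631. -12.] [174. 133.] 11.7
stapler 0.66 [368. 196.] 429 [0.    0.028 0.042] rect [ 477. -163.] [ 44. 153.] 13.4
sharpener 0.44 [254. 307.] 125 [0.003 0.011 0.013] rect [468. 327.] [24. 16.] 86.2
binder_clip 0.41 [392. 175.] 56 [0.   0.01 0.02] rect [ 466. -343.] [21. 60.] 16.4
binder_clip 0.2 [367. 194.] 434 [0.    0.027 0.042] rect [ 483. -194.] [ 43. 213.] 14.3
eraser 0.63 [302. 255.] 224 [-0.     0.012  0.014] rect [474. 166.] [32. 63.] 10.1
usb_stick 0.4 [339. 226.] 118 [0.001 0.008 0.011] rect [465.   6.] [57. 22.] 86.9
```

View pics/top0.png

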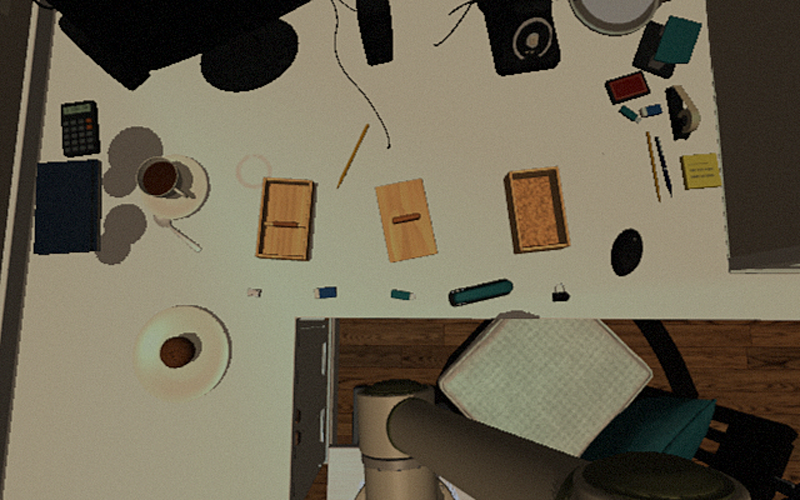

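View pics/side0.png

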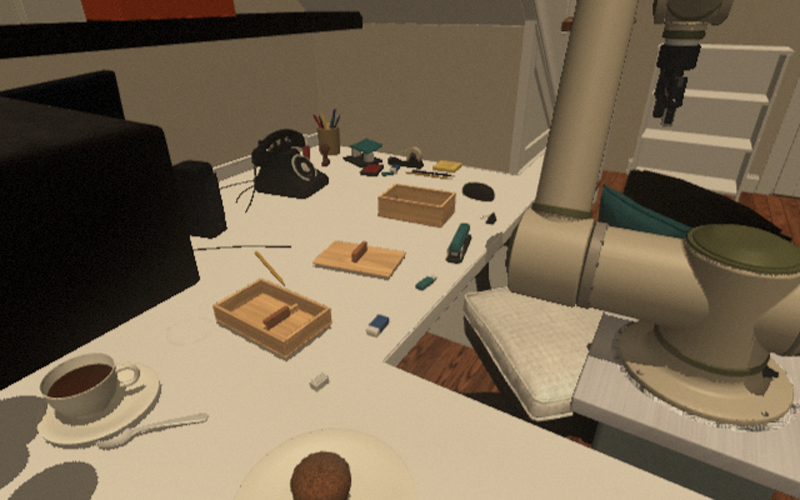

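```bash
cat >> h.py <<'E'
def band(W,c,r,z0,z1):
    m=(np.hypot(W[...,0]-c[0],W[...,1]-c[1])<r)&(W[...,2]>z0)&(W[...,2]<z1); return W[m]
def rect(w):
    (c,s,a)=cv2.minAreaRect((w[:,:2]*1000).astype(np.float32))
    if s[0]<s[1]: s=s[::-1];a+=90   # a = direction of long side, world deg
    return np.round(c,1),np.round(s,1),round((a+90)%180-90,1),len(w)
def show(s=None):
    s=s or env.sense(); M=R.from_rotvec(s["ee_rot"]).as_matrix()
    print("t",round(s["clock"],2),"tcp",np.round(s["eef_pos"],4),"yaw of tool y",round(np.degrees(np.arctan2(M[1,1],M[0,1])),2),"tilt",round(np.degrees(np.arccos(-M[2,2])),2),"q6",round(s["joint_positions"][5],2),"F",np.round(s["force"],1))
def go(pos,yaw=None,half=True):
    """print shift to go in tool axes (after the turn), units; yaw = wanted world deg of tool y (mod 180)"""
    s=env.sense();M=R.from_rotvec(s["ee_rot"]).as_matrix();show(s)
    y0=np.degrees(np.arctan2(M[1,1],M[0,1]));d=0
    if yaw is not None: d=yaw-y0; d=(d+90)%180-90
    M2=R.from_rotvec([0,0,np.radians(d)]).as_matrix()@M
    t=(np.array(pos)-s["eef_pos"])@M2/.15
    print("turn units",round(-d/90,4),"(other way",round(-d/90-np.sign(-d)*2,3),") rows",round(abs(d)/7.0,1),"| shift",np.round(t,4),"rows",round(np.linalg.norm(t)/.275,1))
E
python3 - <<'E'
from h import *
show()
p=env.read_camera("top");q=env.read_camera("side")
for n,c,r,z0,z1 in [("base",(.65,-.29),.14,.045,.066),("tray",(.63,.262),.14,.035,.05),("traygrip",(.63,.262),.06,.025,.05),("lid",(.632,0),.13,.006,.02),("lidgrip",(.632,0),.05,.028,.045),("stapler",(.472,-.161),.09,.03,.05),("staplerall",(.472,-.161),.09,.005,.05),("sharp",(.47,.325),.03,.007,.02),("clip",(.466,-.335),.035,.005,.03),("clipall",(.466,-.335),.035,.003,.03)]:
    for k,x in(("top",p),("side",q)):
        w=band(cloud(x),c,r,z0,z1)
        if len(w)>4: print(n,k,*rect(w),"mean",np.round(w.mean(0)*1000))
save(p,"clip",(425,215,475,255),8)
E
```

```text
t 0.9 tcp [ 0.1524 -0.5284  0.2313] yaw of tool y -73.91 tilt 0.0 q6 -0.22 F [-0.7  0.3  0.8]
base top [ 647.6 -280.3] [172.8 107.6] 6.6 647 mean [ 648. -281.   54.]
base side [ 646.1 -278.7] [173.5 112.7] 6.6 494 mean [ 645. -274.   52.]
tray top [626.6 256.9] [172.6 106.5] -3.1 551 mean [626. 257.  41.]
tray side [624.9 258.2] [174.2 108.5] -3.3 878 mean [619. 263.  40.]
traygrip top [629.3 256.7] [106.1  83.5] 86.3 272 mean [625. 269.  36.]
traygrip side [629.3 258.2] [108.   77.7] 86.6 482 mean [625. 265.  34.]
lid top [640.2  24.5] [206.4 179.3] 1.4 2260 mean [628.  -1.  13.]
lid side [628.3   1. ] [172.  109.1] 11.9 1244 mean [622.   7.  13.]
lidgrip top [ 6.296e+02 -4.000e-01] [58.1 12.3] -78.8 104 mean [629.  -1.  36.]
lidgrip side [627.9   1. ] [63.3 12.4] -78.6 81 mean [626.   5.  34.]
stapler top [ 473.5 -162.4] [125.2  29. ] -75.1 439 mean [ 472. -161.   39.]
stapler side [ 471.9 -159.1] [123.2  28.8] -75.1 195 mean [ 466. -148.   39.]
staplerall top [ 473.1 -161. ] [136.   35.9] -76.9 616 mean [ 472. -159.   31.]
staplerall side [ 467.4 -157.5] [132.2  32. ] -79.1 388 mean [ 463. -139.   26.]
sharp top [469.9 324.5] [26.7 13.6] 88.8 54 mean [470. 324.  12.]
sharp side [468.6 326.7] [25. 16.] 84.1 107 mean [467. 328.  11.]
clip top [ 471.5 -333.6] [32.3 31.7] -0.1 86 mean [ 466. -332.   14.]
clip side [ 472.1 -331.8] [36.  35.2] -85.8 53 mean [ 464. -329.   12.]
clipall top [ 465.  -333.6] [62.4 46.6] 37.0 115 mean [ 466. -332.   11.]
clipall side [ 469.2 -336.1] [41.2 38.3] -13.1 60 mean [ 463. -328.   11.]
```

View pics/clip.png

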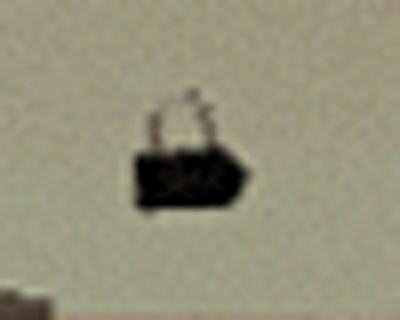

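```bash
python3 - <<'E'
from h import *
go([.4725,-.161,.12],14)
E
```

```text
t 1.0 tcp [ 0.1524 -0.5284  0.2313] yaw of tool y -73.91 tilt 0.0 q6 -0.22 F [-0.7 -0.4 -0.7]
turn units -0.9768 (other way 1.023 ) rows 12.6 | shift [1.8606 2.6632 0.7422] rows 12.1
```

Call:
send_rows:
  increments: "-1 0 0 0 -0.078;-1 0 0 0 -0.078;-1 0 0 0 -0.078;-1 0 0 0 -0.078;-1 0 0 0 -0.078;-1 0 0 0 -0.078;-1 0 0 0 -0.078;-1 0 0 0 -0.078;-1 0 0 0 -0.078;-1 0 0 0 -0.078;-1 0 0 0 -0.078;-1 0 0 0 -0.078"
  squeeze: 40

```text
clock: 2.0
eef_pos: [0.1524, -0.5285, 0.2313]
ee_rot: [2.005, 2.418, -0.0]
force: [-0.3, 0.4, 0.1]
grip_width: 1.002
finger_force: 0.0
```

Call:
send_rows:
  increments: "-1 0 0 0 -0.04;-1 0.143 0.205 0.05 0;-1 0.143 0.205 0.05 0;-1 0.143 0.205 0.05 0;-1 0.143 0.205 0.05 0;-1 0.143 0.205 0.05 0;-1 0.143 0.205 0.05 0;-1 0.143 0.205 0.05 0;-1 0.143 0.205 0.05 0;-1 0.143 0.205 0.05 0;-1 0.143 0.205 0.05 0;-1 0.143 0.205 0.05 0"

```text
clock: 3.0
eef_pos: [0.4249, -0.2165, 0.1487]
ee_rot: [1.935, 2.474, -0.0]
force: [0.4, 0.3, -0.3]
grip_width: 0.999
finger_force: 0.0
```

```bash
python3 - <<'E'
from h import *
go([.4725,-.161,.12],14)
E
```

```text
t 3.0 tcp [ 0.4249 -0.2165  0.1487] yaw of tool y 13.92 tilt 0.03 q6 -0.96 F [ 0.4  0.3 -0.3]
turn units -0.0009 (other way 1.999 ) rows 0.0 | shift [0.2822 0.397  0.1912] rows 1.9
```

Call:
send_rows:
  increments: "-1 0.141 0.198 0.09 0;-1 0.141 0.199 0.1 0;-1 0 0 0.2 0;-1 0 0 0.2 0;-1 0 0 0.2 0;-1 0 0 0.128 0;-1 0 0 0 0;-1 0 0 0 0"

```text
clock: 3.67
eef_pos: [0.4715, -0.1626, 0.011]
ee_rot: [-1.935, -2.473, 0.0]
force: [-0.5, -0.3, 0.5]
grip_width: 1.0
finger_force: 0.0
```

```bash
python3 - <<'E'
from h import *
go([.4725,-.161,.011],14)
p=env.read_camera("side");save(p,"st1",(300,120,460,240),5)
E
```

```text
t 3.67 tcp [ 0.4715 -0.1626  0.011 ] yaw of tool y 13.92 tilt 0.08 q6 -0.81 F [-0.5 -0.3  0.5]
turn units -0.0008 (other way 1.999 ) rows 0.0 | shift [0.0087 0.0091 0.0001] rows 0.0
```

View pics/st1.png

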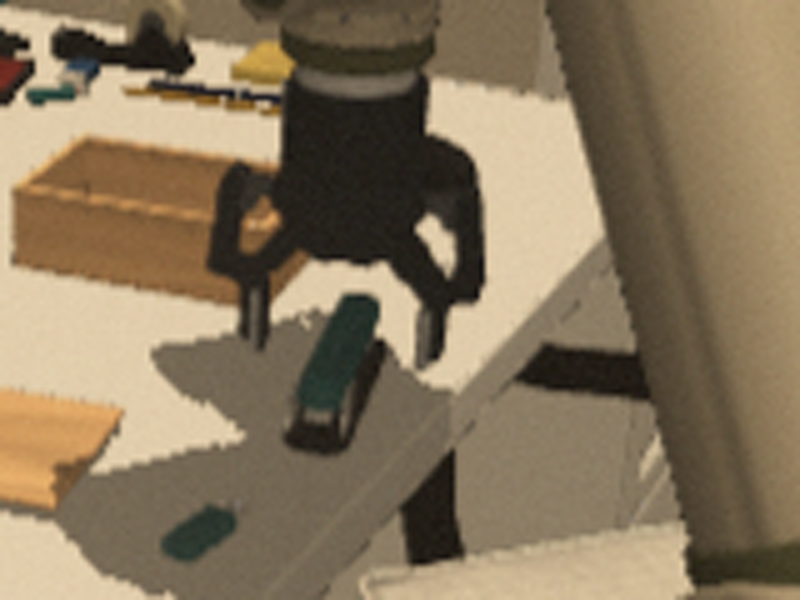

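Call:
send_rows:
  increments: "1 0.009 0.009 0 0;1 0 0 0 0;1 0 0 0 0;1 0 0 0 0;1 0 0 0 0;1 0 0 0 0;1 0 0 0 0;1 0 0 0 0;1 0 0 0 0;1 0 0 0 0"
  squeeze: 60

```text
clock: 4.55
eef_pos: [0.4726, -0.1611, 0.0118]
ee_rot: [1.935, 2.474, 0.0]
force: [-1.6, 0.6, 6.7]
grip_width: 0.273
finger_force: 59.0
```

Call:
send_rows:
  increments: "1 0 0 -0.2 0;1 0 0 -0.2 0;1 0 0 -0.2 0;1 0 0 -0.2 0;1 0 0 0 -0.077;1 0 0 0 -0.077;1 0 0 0 -0.077;1 0 0 0 -0.077;1 0 0 0 -0.077;1 0 0 0 -0.077;1 0 0 0 -0.077;1 0 0 0 -0.077"

```text
clock: 5.55
eef_pos: [0.4722, -0.1608, 0.1309]
ee_rot: [-0.553, -3.092, -0.001]
force: [0.1, -0.8, -1.5]
grip_width: 0.272
finger_force: 60.1
```

```bash
python3 - <<'E'
from h import *
go([.647,-.2795,.13],96.6)
p=env.read_camera("top");save(p,"st2",(340,120,500,240),5)
m=env.cut_out(p,"stapler")
W=cloud(p)
for c in (.06,.10),(.1,.14),(.15,.18):
    w=band(W,env.sense()["eef_pos"],.09,*c)
    if len(w)>5: print(c,*rect(w))
if m: print(m[0]["confidence"],*rect(W[m[0]["region"]&~np.isnan(W[...,0])]))
E
```

```text
t 5.55 tcp [ 0.4722 -0.1608  0.1309] yaw of tool y 69.71 tilt 0.05 q6 -1.78 F [ 0.1 -0.8 -1.5]
turn units -0.2988 (other way 1.701 ) rows 3.8 | shift [-1.0665 -0.9199  0.0051] rows 5.1
(0.15, 0.18) [ 449.2 -153.6] [14.   4.8] 45.3 13
0.71 [ 645.7 -239.2] [239.3 190.5] -79.4 2637
```

View pics/st2.png

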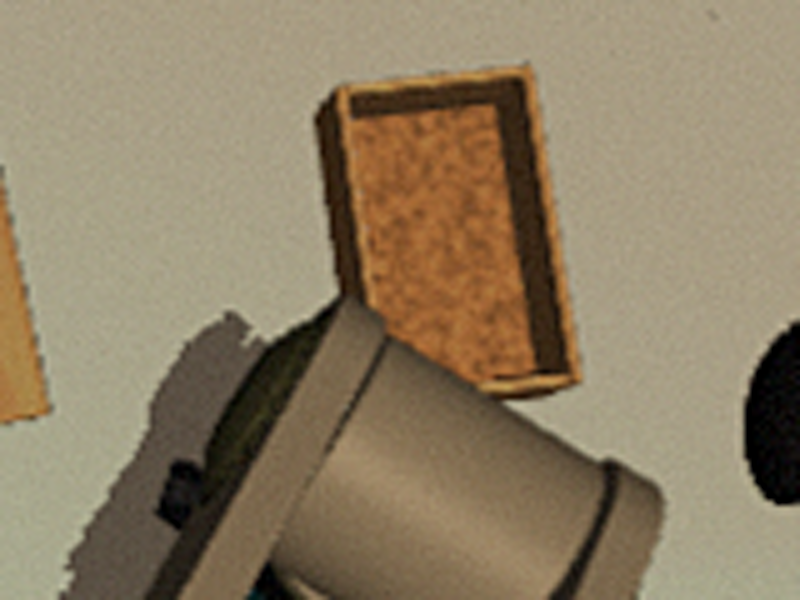

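Call:
send_rows:
  increments: "1 0 0 0 -0.0747;1 0 0 0 -0.0747;1 0 0 0 -0.0747;1 0 0 0 -0.0747;1 -0.178 -0.153 0 0;1 -0.178 -0.153 0 0;1 -0.178 -0.153 0 0;1 -0.178 -0.153 0 0;1 -0.178 -0.153 0 0;1 -0.177 -0.154 0 0;1 0 0 0 0;1 0 0 0 0"

```text
clock: 6.65
eef_pos: [0.647, -0.2811, 0.1294]
ee_rot: [0.165, -3.136, -0.002]
force: [-0.2, 0.3, -3.6]
grip_width: 0.27
finger_force: 60.1
```

```bash
python3 - <<'E'
from h import *
go([.647,-.2795,.018],96.6)
p=env.read_camera("side");save(p,"st3",(300,90,420,190),6)
E
```

```text
t 6.65 tcp [ 0.647  -0.2811  0.1294] yaw of tool y 96.03 tilt 0.11 q6 -2.25 F [-0.2  0.3 -3.6]
turn units -0.0064 (other way 1.994 ) rows 0.1 | shift [-0.0024  0.01    0.7424] rows 2.7
```

View pics/st3.png

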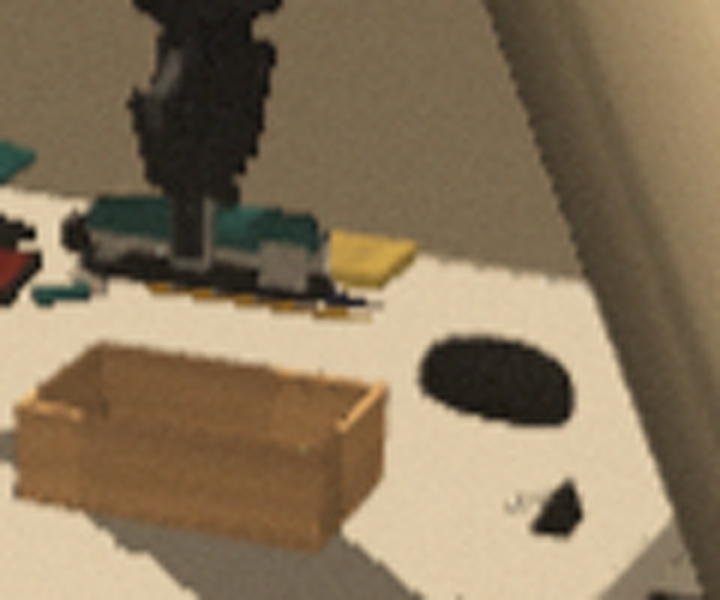

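Call:
send_rows:
  increments: "1 -0.002 0.01 0.15 -0.006;1 0 0 0.15 0;1 0 0 0.15 0;1 0 0 0.15 0;1 0 0 0.08 0;1 0 0 0.06 0;1 0 0 0.005 0;1 0 0 0 0;1 0 0 0 0"

```text
clock: 7.45
eef_pos: [0.6473, -0.2793, 0.0209]
ee_rot: [-0.186, 3.134, -0.002]
force: [0.2, 1.0, -1.0]
grip_width: 0.272
finger_force: 60.1
```

Call:
send_rows:
  increments: "0.1 0 0 0 0;0.1 0 0 0 0;0.1 0 0 0 0;0.1 0 0 0 0;0.1 0 0 -0.05 0;0.1 0 0 -0.2 0;0.1 0 0 -0.2 0;0.1 0 0 -0.2 0;0.1 0 0 -0.1 0;0 0 0 0 0"

```text
clock: 8.28
eef_pos: [0.6482, -0.2799, 0.1373]
ee_rot: [-0.186, 3.129, -0.008]
force: [-0.6, 0.5, 0.7]
grip_width: 0.499
finger_force: 0.0
```

```bash
python3 - <<'E'
from h import *
# tray grip centre: tray x axis points at 180-3.2 deg
a=np.radians(176.8);t=np.array([.626,.2575])+.011*np.array([np.cos(a),np.sin(a)]);print(t)
go([t[0],t[1],.13],-3.2)
E
```

```text
[0.61501715 0.25811404]
t 8.28 tcp [ 0.6482 -0.2799  0.1373] yaw of tool y 96.8 tilt 0.49 q6 -2.26 F [-0.6  0.5  0.7]
turn units -0.8889 (other way 1.111 ) rows 11.4 | shift [-3.5682  0.4211  0.0697] rows 13.1
```

Call:
send_rows:
  increments: "0 0 0 0 0.0741;0 0 0 0 0.0741;0 0 0 0 0.0741;0 0 0 0 0.0741;0 0 0 0 0.0741;0 0 0 0 0.0741;0 0 0 0 0.0741;0 0 0 0 0.0741;0 0 0 0 0.0741;0 0 0 0 0.0741;0 0 0 0 0.0741;0 0 0 0 0.0741"

```text
clock: 9.28
eef_pos: [0.6465, -0.2788, 0.1309]
ee_rot: [-1.88, -2.515, 0.0]
force: [0.0, 0.4, -0.4]
grip_width: 0.498
finger_force: 0.0
```

Call:
send_rows:
  increments: "0 0 0 0 0.0741;0 0 0 0 0.0741;0 0 0 0 0.0741;0 0.25 -0.03 0 0;0 0.25 -0.03 0 0;0 0.25 -0.03 0 0;0 0.25 -0.03 0 0;0 0.25 -0.03 0 0;0 0.25 -0.03 0 0;0 0.25 -0.03 0 0;0 0.25 -0.03 0 0;0 0.25 -0.03 0 0"

```text
clock: 10.28
eef_pos: [0.6246, 0.062, 0.1312]
ee_rot: [-2.283, -2.157, 0.001]
force: [1.5, -0.4, -0.3]
grip_width: 0.496
finger_force: 0.0
```

```bash
python3 - <<'E'
from h import *
go([.615,.258,.13],-3.2)
p=env.read_camera("top");save(p,"st4",(380,110,480,200),6)
W=cloud(p)
print(rect(band(W,(.647,-.28),.14,.048,.066)),rect(band(W,(.647,-.28),.07,.036,.0465)))
E
```

```text
t 10.28 tcp [0.6246 0.062  0.1312] yaw of tool y -3.24 tilt 0.07 q6 -0.03 F [ 1.5 -0.4 -0.3]
turn units -0.0005 (other way 2.0 ) rows 0.0 | shift [ 1.3008 -0.1367  0.0083] rows 4.8
(array([ 647.2, -280.5]), array([172.5, 107.4]), 6.6, 611) (array([ 649.1, -277.6]), array([126.5, 103. ]), 6.7, 443)
```

View pics/st4.png

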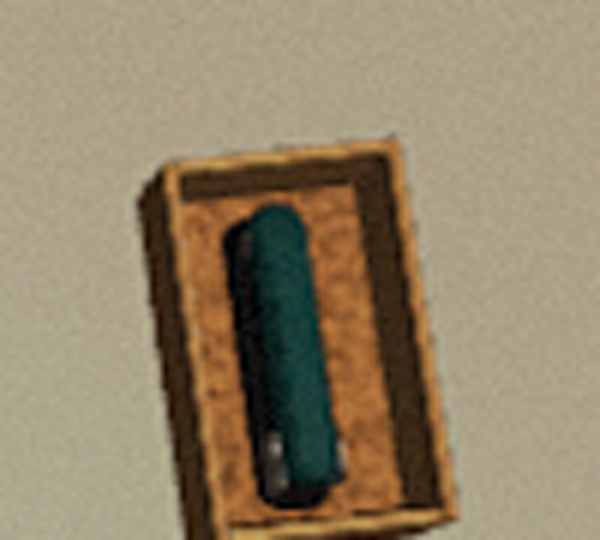

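Call:
send_rows:
  increments: "0 0.26 -0.0273 0 0;0 0.26 -0.0273 0 0;0 0.26 -0.0273 0 0;0 0.26 -0.0273 0 0;0 0.26 -0.0273 0 0;0 0 0 0.15 0;0 0 0 0.2 0;0 0 0 0 0;0 0 0 0 0"

```text
clock: 11.08
eef_pos: [0.6152, 0.2556, 0.078]
ee_rot: [-2.282, -2.156, 0.005]
force: [0.1, 0.5, 1.5]
grip_width: 0.499
finger_force: 0.0
```

```bash
python3 - <<'E'
from h import *
go([.615,.258,.0165],-3.2)
p=env.read_camera("side");save(p,"tr1",(150,150,330,285),4)
W=cloud(p); print(rect(band(W,(.615,.258),.028,.024,.045)))
E
```

```text
t 11.08 tcp [0.6152 0.2556 0.078 ] yaw of tool y -3.24 tilt 0.23 q6 0.27 F [0.1 0.5 1.5]
turn units -0.0005 (other way 2.0 ) rows 0.0 | shift [ 0.0161 -0.0005  0.4103] rows 1.5
(array([613.6, 257.6]), array([54.4, 11.2]), 86.5, 132)
```

View pics/tr1.png

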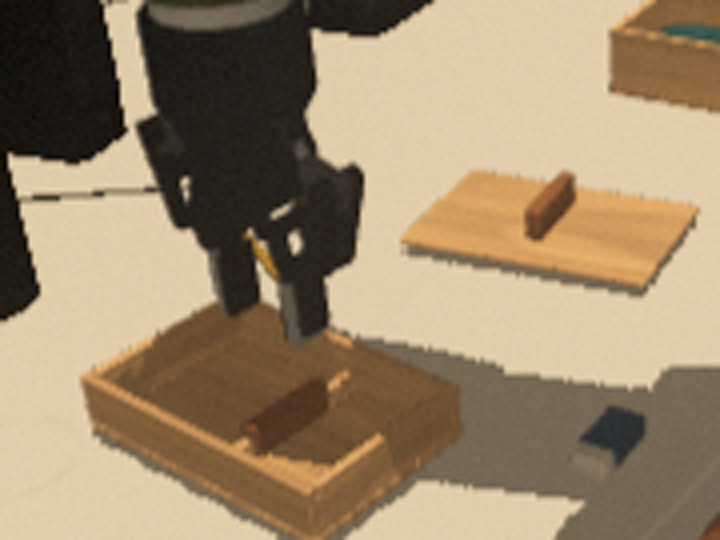

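Grip confirmed at (0.614, 0.2577), matching; the fingers hang above the grip bar. Descend and close.

Call:
send_rows:
  increments: "0 0.016 0 0.14 0;0 0 0 0.14 0;0 0 0 0.09 0;0 0 0 0.04 0;0 0 0 0 0;0 0 0 0 0;1 0 0 0 0;1 0 0 0 0;1 0 0 0 0;1 0 0 0 0;1 0 0 0 0;1 0 0 0 0"
  squeeze: 80

```text
clock: 12.13
eef_pos: [0.6165, 0.2586, 0.0193]
ee_rot: [2.283, 2.157, 0.002]
force: [-1.5, -0.5, 6.3]
grip_width: 0.09
finger_force: 79.9
```

```bash
python3 - <<'E'
from h import *
show()
E
```

```text
t 12.13 tcp [0.6165 0.2586 0.0193] yaw of tool y -3.23 tilt 0.1 q6 0.28 F [-1.5 -0.5  6.3]
```

Call:
send_rows:
  increments: "1 0 0 -0.05 0;1 0 0 -0.1 0;1 0 0 -0.2 0;1 0 0 -0.2 0;1 0 0 -0.2 0;1 0 0 -0.2 0;1 0 0 0 -0.055;1 0 0 0 -0.054;1 0 0 0 0"

```text
clock: 12.88
eef_pos: [0.6159, 0.2585, 0.1611]
ee_rot: [2.087, 2.348, 0.001]
force: [0.1, 0.5, -2.5]
grip_width: 0.09
finger_force: 78.8
```

```bash
python3 - <<'E'
from h import *
go([.6361,-.2808,.16],6.6)
p=env.read_camera("side");save(p,"tr2",(150,110,330,245),4)
p=env.read_camera("top");W=cloud(p); w=band(W,(.627,.258),.14,.12,.2);print(rect(w))
E
```

```text
t 12.88 tcp [0.6159 0.2585 0.1611] yaw of tool y 6.75 tilt 0.03 q6 0.1 F [ 0.1  0.5 -2.5]
turn units 0.0017 (other way -1.998 ) rows 0.0 | shift [-3.5867 -0.2796  0.007 ] rows 13.1
(array([630.7, 231.5]), array([172.1,  53.3]), 7.0, 1610)
```

View pics/tr2.png

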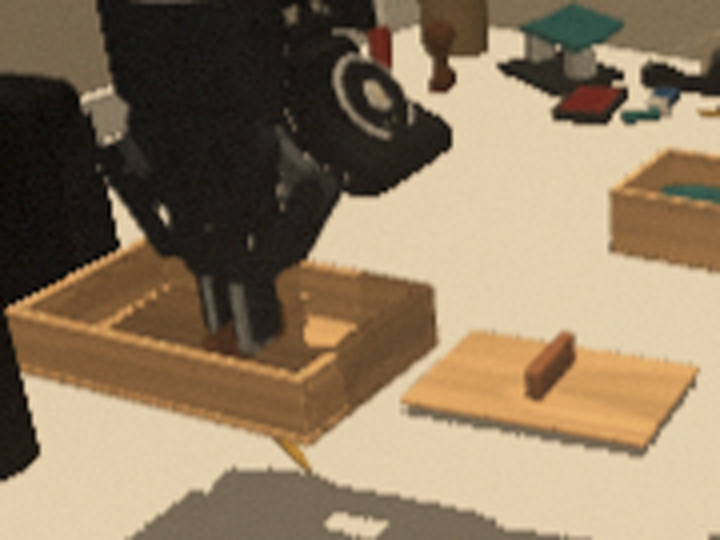

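Call:
send_rows:
  increments: "1 -0.15 -0.01 0 0;1 -0.256 -0.02 0 0;1 -0.256 -0.02 0 0;1 -0.256 -0.02 0 0;1 -0.256 -0.02 0 0;1 -0.256 -0.02 0 0;1 -0.256 -0.02 0 0;1 -0.256 -0.02 0 0;1 -0.256 -0.02 0 0;1 -0.256 -0.02 0 0;1 -0.256 -0.02 0 0;1 -0.256 -0.02 0 0"

```text
clock: 13.98
eef_pos: [0.6324, -0.1893, 0.1601]
ee_rot: [-2.093, -2.342, 0.0]
force: [1.1, -0.6, -1.5]
grip_width: 0.088
finger_force: 78.8
```

Call:
send_rows:
  increments: "1 -0.256 -0.02 0 0;1 -0.256 -0.02 0 0;1 -0.1 -0.01 0 0;1 0 0 0 0;1 0 0 0 0;1 0 0 0 0"

```text
clock: 14.48
eef_pos: [0.6359, -0.2782, 0.1601]
ee_rot: [-2.09, -2.344, -0.0]
force: [0.4, -0.0, -2.5]
grip_width: 0.093
finger_force: 78.8
```

```bash
python3 - <<'E'
from h import *
go([.6361,-.2808,.085],6.6)
p=env.read_camera("side");W=cloud(p); print("base",rect(band(W,(.647,-.28),.14,.048,.06)),"tray",rect(band(W,(.647,-.28),.14,.17,.195)))
p=env.read_camera("top");W=cloud(p); print("tray",rect(band(W,(.647,-.28),.14,.17,.195)))
E
```

```text
t 14.48 tcp [ 0.6359 -0.2782  0.1601] yaw of tool y 6.57 tilt 0.07 q6 -0.7 F [ 0.4 -0.  -2.5]
turn units -0.0003 (other way 2.0 ) rows 0.0 | shift [-1.770e-02 -2.000e-04  5.008e-01] rows 1.8
base (array([ 645.9, -278.3]), array([173.1, 113.6]), 6.0, 378) tray (array([ 648. , -274.9]), array([175. , 111.4]), 6.6, 638)
tray (array([ 679. , -231.3]), array([155.1,  67.4]), -24.0, 309)
```

Call:
send_rows:
  increments: "1 -0.018 0 0.15 0;1 0 0 0.15 0;1 0 0 0.12 0;1 0 0 0.08 0;1 0 0 0.05 0;1 0 0 0.04 0;1 0 0 0.03 0;1 0 0 0 0;1 0 0 0 0;1 0 0 0 0"

```text
clock: 15.42
eef_pos: [0.6364, -0.2823, 0.0681]
ee_rot: [2.09, 2.344, 0.0]
force: [-0.0, 0.7, -1.5]
grip_width: 0.089
finger_force: 78.8
```

```bash
python3 - <<'E'
from h import *
go([.6361,-.2808,.067],6.6)
E
```

```text
t 15.42 tcp [ 0.6364 -0.2823  0.0681] yaw of tool y 6.58 tilt 0.06 q6 -0.7 F [-0.   0.7 -1.5]
turn units -0.0003 (other way 2.0 ) rows 0.0 | shift [ 0.0103 -0.0006  0.0074] rows 0.0
```

Call:
send_rows:
  increments: "1 0.005 0 0.008 0;1 0 0 0 0;0.2 0 0 0 0;0.2 0 0 0 0;0.2 0 0 0 0;0.2 0 0 0 0;0.2 0 0 -0.1 0;0.2 0 0 -0.2 0;0.2 0 0 -0.2 0;0.2 0 0 -0.2 0;0.2 0 0 -0.1 0;0.2 0 0 0 0"

```text
clock: 16.42
eef_pos: [0.6372, -0.282, 0.1907]
ee_rot: [2.085, 2.34, 0.002]
force: [0.1, -0.2, 0.6]
grip_width: 0.399
finger_force: 0.0
```

```bash
python3 - <<'E'
from h import *
go([.469,.3255,.12],-2)
E
```

```text
t 16.42 tcp [ 0.6372 -0.282   0.1907] yaw of tool y 6.59 tilt 0.44 q6 -0.7 F [ 0.1 -0.2  0.6]
turn units 0.0954 (other way -1.905 ) rows 1.2 | shift [ 4.0108 -1.2647  0.4441] rows 15.4
```

Call:
send_rows:
  increments: "0.2 0 0 0 0.048;0.2 0 0 0 0.048;0.2 0.25 -0.079 0.02 0;0.2 0.25 -0.079 0.02 0;0.2 0.25 -0.079 0.02 0;0.2 0.25 -0.079 0.02 0;0.2 0.25 -0.079 0.02 0;0.2 0.25 -0.079 0.02 0;0.2 0.25 -0.079 0.02 0;0.2 0.25 -0.079 0.02 0;0.2 0.25 -0.079 0.02 0;0.2 0.25 -0.079 0.02 0"

```text
clock: 17.42
eef_pos: [0.5298, 0.0993, 0.155]
ee_rot: [-2.26, -2.18, 0.002]
force: [1.3, 1.0, 0.1]
grip_width: 0.401
finger_force: 0.0
```

Call:
send_rows:
  increments: "0.2 0.25 -0.079 0.02 0;0.2 0.25 -0.079 0.02 0;0.2 0.25 -0.079 0.02 0;0.2 0.25 -0.079 0.02 0;0.2 0.25 -0.079 0.02 0;0.2 0 0 0 0;0.2 0 0 0 0"

```text
clock: 18.0
eef_pos: [0.4773, 0.2885, 0.1399]
ee_rot: [-2.257, -2.184, 0.003]
force: [0.2, -0.4, -0.1]
grip_width: 0.397
finger_force: 0.0
```

```bash
python3 - <<'E'
from h import *
p=env.read_camera("top");W=cloud(p)
print("tray",rect(band(W,(.647,-.28),.14,.083,.1)),np.percentile(band(W,(.647,-.28),.14,.083,.1)[:,2],[5,50,95]), "base outer",rect(band(W,(.647,-.28),.14,.03,.1)))
p=env.read_camera("side");W=cloud(p);save(p,"sh1",(200,250,320,350),6)
w=band(W,(.469,.326),.025,.006,.016);print(rect(w))
w=band(W,(.469,.326),.025,.010,.016);print(rect(w))
print("tray side",rect(band(W,(.647,-.28),.14,.083,.1)))
go([.469,.3255,.003],-2)
E
```

```text
tray (array([ 648.2, -281.1]), array([172.3, 107.3]), 6.5, 616) [0.08401465 0.08913777 0.09202493] base outer (array([ 647.7, -280.4]), array([173.1, 108.8]), 6.5, 3327)
(array([468.2, 326.7]), array([24.7, 17.7]), 81.8, 113)
(array([468.2, 326.4]), array([23.8, 17.7]), 81.8, 89)
tray side (array([ 647. , -279.2]), array([173.6, 111. ]), 6.4, 347)
t 18.1 tcp [0.4786 0.2865 0.1405] yaw of tool y -2.07 tilt 0.07 q6 0.36 F [ 0.3 -0.5  0.5]
turn units -0.0008 (other way 1.999 ) rows 0.0 | shift [ 0.2582 -0.072   0.9165] rows 3.5
```

View pics/sh1.png

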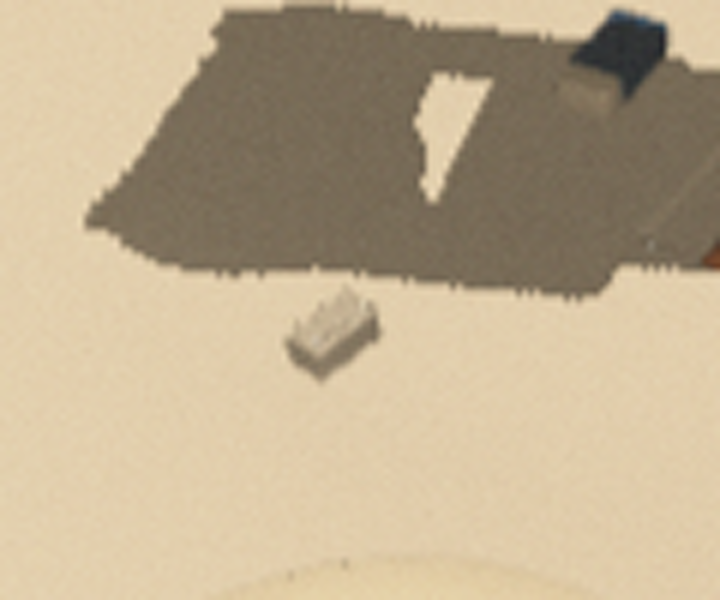

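Call:
send_rows:
  increments: "0.2 0.13 -0.036 0.05 0.02;0.2 0.131 -0.036 0.15 0;0.2 0 0 0.2 0;0.2 0 0 0.2 0;0.2 0 0 0.17 0;0.2 0 0 0.1 0;0.2 0 0 0.03 0;0.2 0 0 0 0;0.2 0 0 0 0;0.2 0 0 0 0"

```text
clock: 18.93
eef_pos: [0.4709, 0.3266, 0.0075]
ee_rot: [2.295, 2.144, 0.003]
force: [0.0, -0.3, -0.3]
grip_width: 0.397
finger_force: 0.0
```

```bash
python3 - <<'E'
from h import *
go([.469,.3258,.003],-4)
E
```

```text
t 18.93 tcp [0.4709 0.3266 0.0075] yaw of tool y -3.91 tilt 0.13 q6 0.47 F [ 0.  -0.3 -0.3]
turn units 0.001 (other way -1.999 ) rows 0.0 | shift [-0.006  -0.0121  0.0297] rows 0.1
```

Call:
send_rows:
  increments: "0.2 -0.006 -0.012 0.026 0;0.2 0 0 0 0;1 0 0 0 0;1 0 0 0 0;1 0 0 0 0;1 0 0 0 0;1 0 0 0 0;1 0 0 0 0;1 0 0 -0.1 0;1 0 0 -0.2 0;1 0 0 -0.2 0;1 0 0 -0.2 0"
  squeeze: 25

```text
clock: 19.93
eef_pos: [0.4678, 0.3258, 0.1082]
ee_rot: [-2.295, -2.145, 0.001]
force: [1.1, -0.1, 0.2]
grip_width: 0.166
finger_force: 27.5
```

```bash
python3 - <<'E'
from h import *
a=np.radians(186.5);x=np.array([np.cos(a),np.sin(a)]);t=np.array([.6475,-.2805])+.048*x;print(t)
go([*t,.17],96.5)
go([*t,.17],6.5)
E
```

```text
[ 0.59980855 -0.28593375]
t 19.93 tcp [0.4678 0.3258 0.1082] yaw of tool y -3.86 tilt 0.06 q6 0.47 F [ 1.1 -0.1  0.2]
turn units 0.8849 (other way -1.115 ) rows 11.4 | shift [ 0.4126  4.1516 -0.416 ] rows 15.2
t 19.93 tcp [0.4678 0.3258 0.1082] yaw of tool y -3.86 tilt 0.06 q6 0.47 F [ 1.1 -0.1  0.2]
turn units -0.1151 (other way 1.885 ) rows 1.5 | shift [-4.1521  0.4125 -0.4106] rows 15.2
```

Call:
send_rows:
  increments: "1 0 0 -0.04 0.0737;1 0 0 -0.04 0.0737;1 0 0 -0.04 0.0737;1 0 0 -0.04 0.0737;1 0 0 -0.04 0.0737;1 0 0 -0.04 0.0737;1 0 0 -0.04 0.0737;1 0 0 -0.04 0.0737;1 0 0 -0.04 0.0737;1 0 0 -0.04 0.0737;1 0 0 0 0.0737;1 0 0 0 0.0737"

```text
clock: 20.93
eef_pos: [0.4681, 0.326, 0.1674]
ee_rot: [-3.137, -0.17, -0.0]
force: [0.4, -0.7, -0.6]
grip_width: 0.159
finger_force: 27.5
```

Call:
send_rows:
  increments: "1 0.025 0.25 0 0;1 0.025 0.25 0 0;1 0.025 0.25 0 0;1 0.025 0.25 0 0;1 0.025 0.25 0 0;1 0.025 0.25 0 0;1 0.025 0.25 0 0;1 0.025 0.25 0 0;1 0.025 0.25 0 0;1 0.025 0.25 0 0;1 0.025 0.25 0 0;1 0.025 0.25 0 0"

```text
clock: 21.93
eef_pos: [0.564, -0.1179, 0.1671]
ee_rot: [-3.136, -0.179, 0.0]
force: [0.7, -0.0, -0.0]
grip_width: 0.166
finger_force: 27.5
```

```bash
python3 - <<'E'
from h import *
go([.5998,-.2859,.11],96.5)
E
```

```text
t 21.93 tcp [ 0.564  -0.1179  0.1671] yaw of tool y -83.47 tilt 0.01 q6 1.05 F [ 0.7 -0.  -0. ]
turn units 0.0003 (other way -2.0 ) rows 0.0 | shift [0.1101 1.1398 0.3803] rows 4.4
```

Call:
send_rows:
  increments: "1 0.022 0.228 0 0;1 0.022 0.228 0 0;1 0.022 0.228 0 0;1 0.022 0.228 0 0;1 0.022 0.228 0 0;1 0 0 0.15 0;1 0 0 0.15 0;1 0 0 0.15 0;1 0 0 0.1 0;1 0 0 0.06 0;1 0 0 0 0;1 0 0 0 0"

```text
clock: 22.93
eef_pos: [0.6001, -0.2841, 0.076]
ee_rot: [3.136, 0.179, 0.0]
force: [0.4, -0.0, 0.5]
grip_width: 0.164
finger_force: 27.5
```

```bash
python3 - <<'E'
from h import *
go([.5998,-.2859,.065],96.5)
p=env.read_camera("side");save(p,"sh2",(300,100,400,180),7)
E
```

```text
t 22.93 tcp [ 0.6001 -0.2841  0.076 ] yaw of tool y -83.46 tilt 0.01 q6 0.84 F [ 0.4 -0.   0.5]
turn units 0.0005 (other way -2.0 ) rows 0.0 | shift [-0.0033  0.0118  0.0736] rows 0.3
```

View pics/sh2.png

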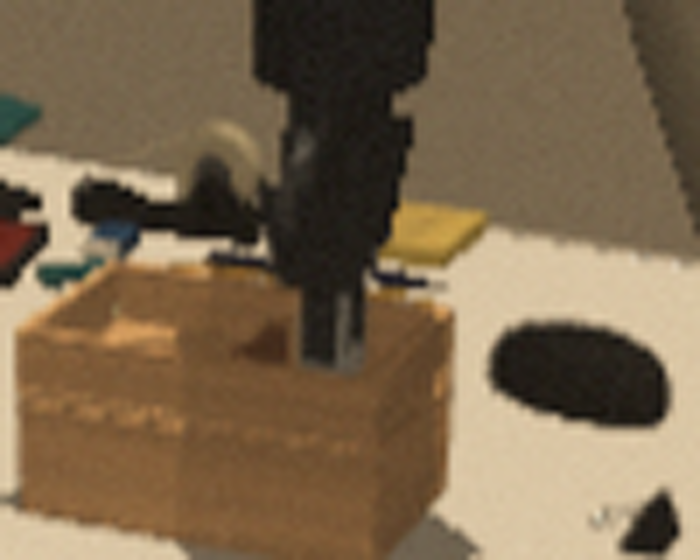

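Call:
send_rows:
  increments: "1 -0.003 0.01 0.045 0;1 0 0 0.025 0;1 0 0 0 0;1 0 0 0 0;0.35 0 0 0 0;0.35 0 0 0 0;0.35 0 0 0 0;0.35 0 0 -0.1 0;0.35 0 0 -0.2 0;0.35 0 0 -0.2 0;0.35 0 0 -0.1 0;0.2 0 0 0 0"

```text
clock: 23.98
eef_pos: [0.6009, -0.2863, 0.1598]
ee_rot: [3.132, 0.179, 0.01]
force: [0.9, 0.1, -0.1]
grip_width: 0.398
finger_force: 0.0
```

```bash
python3 - <<'E'
from h import *
p=env.read_camera("top");save(p,"cl0",(360,130,470,260),5)
W=cloud(p)
for z0,z1 in((.003,.03),(.012,.03)): print(rect(band(W,(.466,-.333),.035,z0,z1)))
m=env.place_of(p,"binder_clip");print([(x["confidence"],x["uv"]) for x in m])
show()
E
```

```text
(array([0., 0.]), array([0., 0.]), 0.0, 0)
(array([0., 0.]), array([0., 0.]), 0.0, 0)
[]
t 24.08 tcp [ 0.5996 -0.2855  0.1553] yaw of tool y -83.46 tilt 0.03 q6 0.83 F [-0.   0.2 -1.1]
```

View pics/cl0.png

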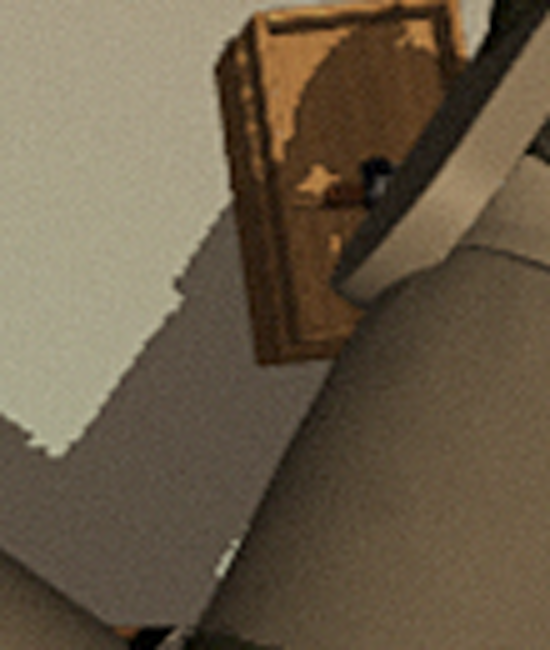

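```bash
python3 - <<'E'
from h import *
p=env.read_camera("side");W=cloud(p)
for z0,z1 in((.003,.03),(.012,.03),(.015,.03)):
    w=band(W,(.466,-.333),.035,z0,z1);print(len(w)); 
    if len(w)>4: print(rect(w),w.mean(0))
w=band(W,(.466,-.333),.035,.013,.03);print(np.round(w*1000)[:12].tolist())
m=env.place_of(p,"binder_clip");print([(x["confidence"],x["uv"]) for x in m])
go([.465,-.333,.10],90)
E
```

```text
58
(array([ 472.5, -331.8]), array([36.5, 34.1]), 6.6, 58) [ 0.46415733 -0.32847779  0.01148592]
28
(array([ 465.9, -333. ]), array([33.5, 19.1]), -89.1, 28) [ 0.46305015 -0.33055693  0.01641687]
17
(array([ 463.7, -332.9]), array([32.6, 12.5]), 81.8, 17) [ 0.4625771  -0.33155879  0.01830761]
[[466.0, -350.0, 20.0], [466.0, -341.0, 19.0], [463.0, -340.0, 21.0], [462.0, -349.0, 18.0], [476.0, -341.0, 14.0], [472.0, -341.0, 15.0], [467.0, -335.0, 18.0], [462.0, -329.0, 22.0], [461.0, -337.0, 19.0], [461.0, -346.0, 15.0], [462.0, -322.0, 21.0], [460.0, -327.0, 19.0]]
[(0.49, [388.2, 176.2])]
t 24.18 tcp [ 0.5991 -0.2852  0.1538] yaw of tool y -83.46 tilt 0.15 q6 0.83 F [ 0.1 -0.9 -0.5]
turn units 0.0726 (other way -1.927 ) rows 0.9 | shift [-0.8933  0.3193  0.3598] rows 3.7
```

Call:
send_rows:
  increments: "-0.4 0 0 0 0.0726;-0.4 -0.223 0.08 0 0;-0.4 -0.223 0.08 0 0;-0.4 -0.223 0.08 0 0;-0.4 -0.224 0.079 0 0;-0.4 0 0 0.2 0;-0.4 0 0 0.2 0;-0.4 0 0 0.15 0;-0.4 0 0 0.1 0;-0.4 0 0 0.05 0;-0.4 0 0 0 0;-0.4 0 0 0 0"

```text
clock: 25.18
eef_pos: [0.4657, -0.3334, 0.0502]
ee_rot: [-3.141, -0.0, 0.001]
force: [-0.4, -0.5, 0.5]
grip_width: 0.702
finger_force: 0.0
```

```bash
python3 - <<'E'
from h import *
go([.465,-.333,.003],90)
p=env.read_camera("side");save(p,"cl1",(350,110,430,190),7)
E
```

```text
t 25.18 tcp [ 0.4657 -0.3334  0.0502] yaw of tool y -89.99 tilt 0.03 q6 0.74 F [-0.4 -0.5  0.5]
turn units 0.0001 (other way -2.0 ) rows 0.0 | shift [-0.0047 -0.0027  0.3147] rows 1.1
```

View pics/cl1.png

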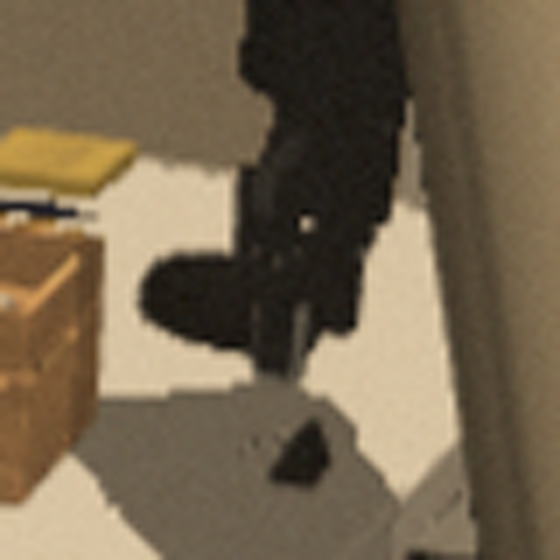

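Fingers are above the clip (crop 305,460), in line with its ridge. Descend and close.

Call:
send_rows:
  increments: "-0.4 -0.005 -0.003 0.13 0;-0.4 0 0 0.1 0;-0.4 0 0 0.05 0;-0.4 0 0 0.025 0;-0.4 0 0 0 0;-0.4 0 0 0 0;1 0 0 0 0;1 0 0 0 0;1 0 0 0 0;1 0 0 0 0;1 0 0 0 0;1 0 0 0 0"
  squeeze: 30

```text
clock: 26.23
eef_pos: [0.4652, -0.3333, 0.0054]
ee_rot: [3.14, 0.0, 0.002]
force: [-0.6, 1.8, 7.0]
grip_width: 0.36
finger_force: 29.9
```

Call:
send_rows:
  increments: "1 0 0 -0.1 0;1 0 0 -0.2 0;1 0 0 -0.2 0;1 0 0 -0.2 0;1 0 0 -0.2 0;1 0 0 -0.1 0;1 0 0 0 0;1 0 0 0 0"

```text
clock: 26.9
eef_pos: [0.4649, -0.333, 0.1548]
ee_rot: [3.141, 0.0, 0.001]
force: [-0.4, 0.0, -0.6]
grip_width: 0.354
finger_force: 30.0
```

```bash
python3 - <<'E'
from h import *
# clip's x = world x now; turn by 6.5 -> clip x at 6.5 deg = -tray x. ridge at tray x -24 -> body -34..-14... handles to -52
a=np.radians(186.5);x=np.array([np.cos(a),np.sin(a)]);t=np.array([.6475,-.2805])-.024*x;print(t)
go([*t,.15],96.5)
E
```

```text
[ 0.67134572 -0.27778312]
t 26.9 tcp [ 0.4649 -0.333   0.1548] yaw of tool y -90.0 tilt 0.07 q6 0.74 F [-0.4  0.  -0.6]
turn units -0.0722 (other way 1.928 ) rows 0.9 | shift [ 1.4089 -0.2098  0.0332] rows 5.2
```

Call:
send_rows:
  increments: "1 0 0 0 -0.0722;1 0.2348 -0.035 0 0;1 0.2348 -0.035 0 0;1 0.2348 -0.035 0 0;1 0.2348 -0.035 0 0;1 0.2348 -0.035 0 0;1 0.2348 -0.035 0 0;1 0 0 0.15 0;1 0 0 0.15 0;1 0 0 0.1 0;1 0 0 0 0;1 0 0 0 0"

```text
clock: 27.9
eef_pos: [0.6707, -0.2774, 0.0925]
ee_rot: [-3.134, -0.178, 0.005]
force: [-0.2, -0.8, -0.6]
grip_width: 0.358
finger_force: 30.0
```

```bash
python3 - <<'E'
from h import *
go([.6713,-.2778,.067],96.5)
E
```

```text
t 27.9 tcp [ 0.6707 -0.2774  0.0925] yaw of tool y -83.5 tilt 0.22 q6 0.9 F [-0.2 -0.8 -0.6]
turn units 0.0 (other way -2.0 ) rows 0.0 | shift [0.0043 0.0034 0.1699] rows 0.6
```

Call:
send_rows:
  increments: "1 0.004 0.003 0.09 0;1 0 0 0.05 0;1 0 0 0.026 0;1 0 0 0 0;1 0 0 0 0;0 0 0 0 0;0 0 0 0 0;0 0 0 0 0;0 0 0 -0.1 0;0 0 0 -0.2 0;0 0 0 -0.2 0;0 0 0 -0.1 0"

```text
clock: 28.9
eef_pos: [0.6728, -0.2785, 0.1641]
ee_rot: [3.133, 0.178, 0.007]
force: [-0.1, -0.1, 0.5]
grip_width: 0.499
finger_force: 0.0
```

```bash
python3 - <<'E'
from h import *
go([.629,0,.13],11.5)
E
```

```text
t 28.9 tcp [ 0.6728 -0.2785  0.1641] yaw of tool y -83.49 tilt 0.32 q6 0.9 F [-0.1 -0.1  0.5]
turn units 0.9445 (other way -1.055 ) rows 12.1 | shift [-1.8788 -0.0851  0.2189] rows 6.9
```

Call:
send_rows:
  increments: "0 0 0 0 -0.0754;0 0 0 0 -0.0754;0 0 0 0 -0.0754;0 0 0 0 -0.0754;0 0 0 0 -0.0754;0 0 0 0 -0.0754;0 0 0 0 -0.0754;0 0 0 0 -0.0754;0 0 0 0 -0.0754;0 0 0 0 -0.0754;0 0 0 0 -0.0754;0 0 0 0 -0.0754"

```text
clock: 29.9
eef_pos: [0.672, -0.2781, 0.1599]
ee_rot: [2.254, 2.187, 0.0]
force: [-0.4, 0.4, 0.0]
grip_width: 0.503
finger_force: 0.0
```

Call:
send_rows:
  increments: "0 0 0 0 -0.0754;0 0 0 0 -0.0754;0 0.235 0.0106 0.027 0;0 0.235 0.0106 0.027 0;0 0.235 0.0106 0.027 0;0 0.235 0.0106 0.027 0;0 0.235 0.0106 0.027 0;0 0.235 0.0106 0.027 0;0 0.235 0.0106 0.027 0;0 0.235 0.0106 0.027 0;0 0 0 0 0;0 0 0 0 0"

```text
clock: 30.9
eef_pos: [0.628, 0.0024, 0.1276]
ee_rot: [1.984, 2.436, 0.0]
force: [-0.1, -0.2, 0.5]
grip_width: 0.5
finger_force: 0.0
```

```bash
python3 - <<'E'
from h import *
p=env.read_camera("top");save(p,"cl2",(380,110,480,200),6)
W=cloud(p);print("tray",rect(band(W,(.647,-.28),.14,.086,.1)),band(W,(.647,-.28),.14,.086,.1)[:,2].max())
p=env.read_camera("side");W=cloud(p);print("lidgrip",rect(band(W,(.629,0),.045,.026,.045)),rect(band(W,(.629,0),.14,.008,.02)))
go([.629,0,.016],11.5)
E
```

```text
tray (array([ 648.1, -281. ]), array([172.3, 107.2]), 6.8, 541) 0.09484462271317584
lidgrip (array([628.3,   0. ]), array([64. , 13.1]), -78.5, 89) (array([6.289e+02, 3.000e-01]), array([173.3, 109.8]), 11.3, 1239)
t 31.0 tcp [6.285e-01 1.000e-04 1.276e-01] yaw of tool y 11.49 tilt 0.06 q6 -0.39 F [-0.1 -0.8  0. ]
turn units -0.0001 (other way 2.0 ) rows 0.0 | shift [-5.00e-04  2.40e-03  7.44e-01] rows 2.7
```

View pics/cl2.png

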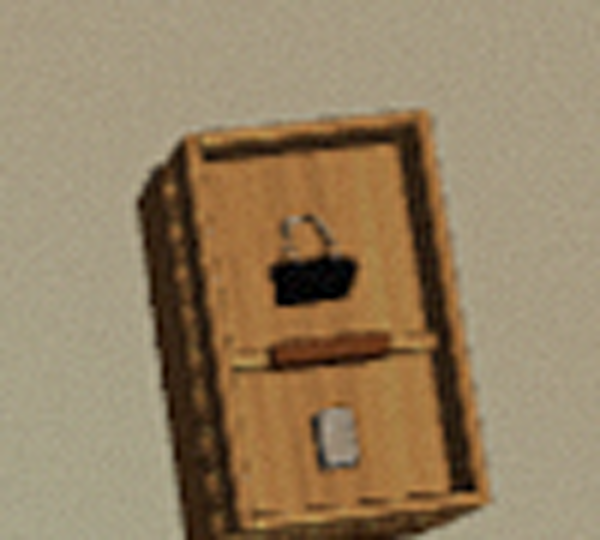

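Call:
send_rows:
  increments: "0 0 0 0.2 0;0 0 0 0.2 0;0 0 0 0.15 0;0 0 0 0.1 0;0 0 0 0.06 0;0 0 0 0.02 0;0 0 0 0 0;1 0 0 0 0;1 0 0 0 0;1 0 0 0 0;1 0 0 0 0;1 0 0 0 0"
  squeeze: 70

```text
clock: 32.0
eef_pos: [0.6288, 0.0006, 0.0191]
ee_rot: [1.986, 2.431, 0.001]
force: [-1.1, -0.2, 5.7]
grip_width: 0.118
finger_force: 71.1
```

Call:
send_rows:
  increments: "1 0 0 0 0;1 0 0 -0.1 0;1 0 0 -0.2 0;1 0 0 -0.2 0;1 0 0 -0.2 0;1 0 0 -0.2 0;1 0 0 -0.2 0;1 0 0 -0.1 0;1 0 0 0 0.056;1 0 0 0 0;1 0 0 0 0"

```text
clock: 32.92
eef_pos: [0.6278, 0.0009, 0.1973]
ee_rot: [-2.089, -2.345, 0.001]
force: [-0.4, -0.5, -2.3]
grip_width: 0.119
finger_force: 69.9
```

```bash
python3 - <<'E'
from h import *
go([.6475,-.2805,.20],6.6)
E
```

```text
t 32.92 tcp [0.6278 0.0009 0.1973] yaw of tool y 6.59 tilt 0.06 q6 -0.3 F [-0.4 -0.5 -2.3]
turn units -0.0001 (other way 2.0 ) rows 0.0 | shift [-1.8786 -0.085  -0.0187] rows 6.8
```

Call:
send_rows:
  increments: "1 -0.15 -0.007 0 0;1 -0.25 -0.011 0 0;1 -0.25 -0.011 0 0;1 -0.25 -0.011 0 0;1 -0.25 -0.011 0 0;1 -0.25 -0.011 0 0;1 -0.25 -0.011 0 0;1 -0.229 -0.012 0 0;1 0 0 0.1 0;1 0 0 0.1 0;1 0 0 0 0;1 0 0 0 0"

```text
clock: 33.92
eef_pos: [0.6468, -0.2804, 0.1664]
ee_rot: [-2.089, -2.342, 0.001]
force: [0.6, 0.6, -2.0]
grip_width: 0.119
finger_force: 69.8
```

```bash
python3 - <<'E'
from h import *
go([.6475,-.2805,.1035],6.6)
p=env.read_camera("side");W=cloud(p); print("tray",rect(band(W,(.647,-.28),.14,.082,.1)),"lid",rect(band(W,(.647,-.28),.14,.152,.17)))
E
```

```text
t 33.92 tcp [ 0.6468 -0.2804  0.1664] yaw of tool y 6.55 tilt 0.19 q6 -0.69 F [ 0.6  0.6 -2. ]
turn units -0.0006 (other way 1.999 ) rows 0.0 | shift [-0.0021  0.0056  0.419 ] rows 1.5
tray (array([ 646.8, -279.2]), array([173. , 112.7]), 7.2, 382) lid (array([ 646.8, -278.8]), array([172.7, 108.2]), 6.8, 624)
```

Lid and tray align within about 1 mm. Lower it.

Call:
send_rows:
  increments: "1 0 0 0.12 0;1 0 0 0.1 0;1 0 0 0.07 0;1 0 0 0.05 0;1 0 0 0.04 0;1 0 0 0.03 0;1 0 0 0.01 0;1 0 0 0 0;1 0 0 0 0;1 0 0 0 0"

```text
clock: 34.8
eef_pos: [0.6475, -0.2809, 0.1054]
ee_rot: [2.092, 2.342, 0.0]
force: [0.5, -0.6, -2.2]
grip_width: 0.121
finger_force: 70.0
```

```bash
python3 - <<'E'
from h import *
go([.6475,-.2805,.102],6.6)
E
```

```text
t 34.8 tcp [ 0.6475 -0.2809  0.1054] yaw of tool y 6.47 tilt 0.06 q6 -0.69 F [ 0.5 -0.6 -2.2]
turn units -0.0014 (other way 1.999 ) rows 0.0 | shift [0.0025 0.0005 0.0226] rows 0.1
```

Call:
send_rows:
  increments: "1 0 0 0.015 0;1 0 0 0.01 0;1 0 0 0 0;1 0 0 0 0;0.3 0 0 0 0;0.3 0 0 0 0;0.3 0 0 0 0;0.3 0 0 -0.1 0;0.3 0 0 -0.2 0;0.3 0 0 -0.2 0;0.3 0 0 -0.2 0;0.3 0 0 -0.1 0"

```text
clock: 35.8
eef_pos: [0.6479, -0.2811, 0.2252]
ee_rot: [2.089, 2.339, 0.001]
force: [-0.5, -0.2, 0.6]
grip_width: 0.348
finger_force: 0.0
```

Call:
send_rows:
  increments: "0.3 0.25 0 0 0;0.3 0.25 0 0 0;0.3 0.25 0 0 0;0.3 0.25 0 0 0;0.3 0.25 0 0 0;0.3 0.25 0 0 0;0.3 0.25 0 0 0;0.3 0.25 0 0 0;0.3 0.25 0 0 0;0.3 0.25 0 0 0;0.3 0 0 0 0;0.3 0 0 0 0"

```text
clock: 36.8
eef_pos: [0.6047, 0.0937, 0.221]
ee_rot: [2.089, 2.346, 0.0]
force: [-0.7, -0.4, 0.3]
grip_width: 0.353
finger_force: 0.0
```

```bash
python3 - <<'E'
from h import *
show()
p=env.read_camera("top");W=cloud(p)
w=band(W,(.647,-.28),.14,.085,.11);print("plate",rect(w),np.percentile(w[:,2],[5,50,95]))
A=np.c_[w[:,:2]-w[:,:2].mean(0),np.ones(len(w))];print("plane",np.linalg.lstsq(A,w[:,2],rcond=None)[0])
w=band(W,(.647,-.28),.14,.03,.11);print("all",rect(w))
q=env.read_camera("side");save(q,"fin",(290,90,410,190),6);
E
```

```text
t 36.8 tcp [0.6047 0.0937 0.221 ] yaw of tool y 6.65 tilt 0.01 q6 -0.16 F [-0.7 -0.4  0.3]
plate (array([ 648.3, -281.2]), array([172.5, 107.7]), 6.3, 2780) [0.09266495 0.09578663 0.0985415 ]
plane [ 0.00347964 -0.00950077  0.09566654]
all (array([ 647.8, -280.7]), array([173.5, 108.9]), 6.3, 3298)
```

View pics/fin.png

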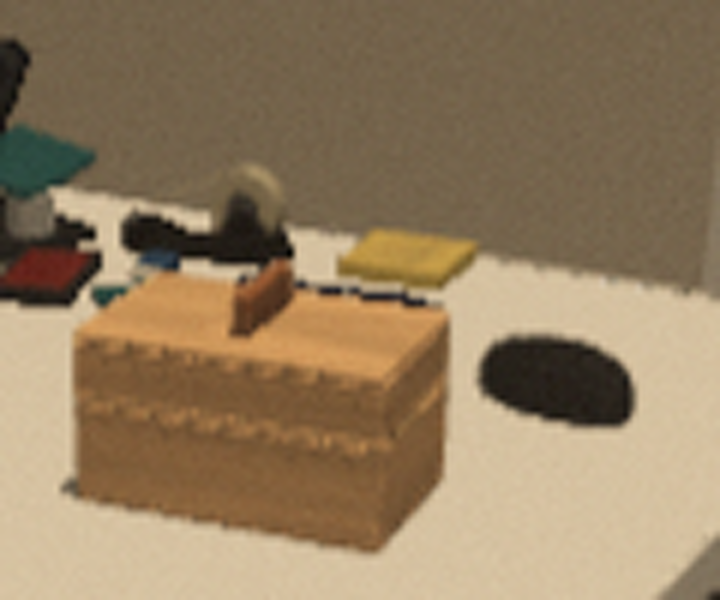

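```bash
python3 -c "
from rig import env
print(env.sign_off())"
```

```text
the job is handed in; nothing more can be done
None
```

I packed the stationery box in the order asked and handed the job in at about 37 s. The last images show the lid top 96 mm up, as it should be, with all three parts square. I never gripped the eraser or the memory stick, though I took no final picture check of them.

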